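Hold a book's spine home in the spring jig

ROBOT

A 7-joint arm with a two-finger parallel gripper is mounted at the origin on the work surface. World frame = base frame: x ahead of the robot, y to its left, z up, the work surface at z = 0. Lengths are in mm, angles in rad, forces in N, time in s.
With the tool pointing down it reaches from about 400 to 875 mm from the base axis. Payload 4.4 kg.
Tool frame: the origin (TCP) lies midway between the tips of the shut fingers; the grasp point (between the pads) lies 19 mm behind it; z points along the fingers, y is the line along which they close (so a half turn about z gives the same grasp; the last joint's range is limited). The gripper opens to 85 mm and grips with 20 to 120 N. Pads are 22 mm wide; open, the fingers measure 114 mm over their backs; the gripper's body (76 mm by 85 mm) begins 54 mm behind the grasp point. The pads swing forward as they close: fully open they stand 13 mm farther back than shut.
Start: joints at [-1.207, 0.628, 0.038, 1.517, -0.027, 0.996, -0.02], TCP at [270.827, 590.907, 231.313] pointing down, gripper open.
Joint ranges: [-3.06, 3.06], [-0.37, 2.12], [-1.25, 1.32], [0.18, 2.47], [-1.1, 4.24], [0.23, 1.98], [-2.94, 2.94]. Speed limits (rad/s): [2.57, 2.57, 3.14, 3.14, 3.14, 3.14, 3.14].

INTERFACE

Orientations are given as [roll, pitch, yaw] about the fixed x, y, z axes, in that order (R = Rz(yaw) Ry(pitch) Rx(roll)).
In Python, from cell import readout, optics, order gives the robot as it stands.
- The arm moves only by the shell command python3 -m jog 'ROWS'. ROWS is a JSON object of lists of equal length, an entry for each row: "claw": the opening, from 0 (shut) to 1 (fully open); "xyz": the shift along the tool's x, y, z each as a share of 0.1 m, from -1 to 1, a list of three; "twist": the turn, a rotation vector about the tool's x, y, z each as a share of 180 degrees, from -1 to 1, a list of three. A call has 1 to 12 rows; each row shifts and turns the commanded pose from where the row before left it, along the tool's axes as they then stand; what a row does not reach is not made up. A row lasts 1/8 s, in which the tool goes at most 62.5 mm and 10.7 degrees, less where a joint would pass 70% of its speed; a pose out of reach is approached as far as the arm can. A call with a number of a shift or a turn outside -1 to 1 is refused whole. A call with a gripper value outside its range is refused whole. The fingers move at their own pace and stop on an object; the grip force is fixed at half the most. Time passes only in rows, so rows that do not move let the fingers close. It gives the time, the measured TCP pose, the force, the opening and the grip force at its end, in the units of the state.
- readout.read_state(): the state, without advancing time (a new reading comes with each control period).
- optics.get_image(name): name is "side" or "top"; returns a dict with "color" (400x640x3 uint8, red, green, blue), "fovy" (degrees; the focal length in pixels is half the picture's height over the tangent of half this angle, whatever the lens; pixels are square), "cx", "cy" (the principal point, pixels), "view" (4x4, takes a point from world to camera coordinates). Camera axes: x right, y up, looking along -z (the intrinsics and any distortion apply to the point x, -y, -z); pixel columns grow to the right and rows downward; lengths in mm; the calibration is good to about 2 mm. A picture is of the moment at which its call begins. There is no depth.
- order.finish_job(): hands the job in; it is judged then, once.
Trained networks look in the newest picture that a camera, given by its name, has taken for a name from the list of things; names that differ only in an ending like _2 or _b are one class to them, and where a whole thing is asked for, a point or a joint stands for the part that bears it (a point fixed in the world has none). Each returns a list of dicts, best first, with "score" (0 to 1); they miss things now and then, are a little off and sometimes report something else, mostly with a low value. They report only what shows in the picture. A call takes as long as a camera call.
- optics.boxes_of(camera, label): "rect" ([left, top, width, height] in pixels, round what is visible of it).
The state is a dict: "clock": time; "qpos": joint angles; "qd": joint speeds; "tau": joint torques, N m; "eef_pos": TCP position; "tool_rot": TCP orientation; "force": force on the tool from outside, world axes, zero at the start; "torque": the same for the moment, N m; "width": finger opening in mm; "gripper_force": force on a finger pad.
Only numpy, scipy, OpenCV 4.12 (cv2) and the standard library are available. Lean on these libraries where they do the work, as an engineer would, in place of code of your own. Each camera call takes 0.05 s, during which the arm holds its last target. There are 200 camera calls.

TASK

Stand the red book upright on the bed of the wooden spine jig, spine towards the orange sprung pad and with the pad still fully out, then slide it spine first against the pad until the spine meets the metal stop plate. Hold it pressed lightly but surely against the stop, without crushing the spine, for a good three seconds while the adhesive takes, and finish still holding it there in the gripper. Leave the other books, jars, brushes and bottle where they are.

Things in the scene. Friction and masses are not known exactly. Their poses are not given: they have to be found in the camera images.
- red_book: Small hardback with deep red boards and three brass-coloured bands. Stands upright on its tail: 70 mm deep along its x (spine on the +x face, page edges at -x), 26 mm thick along its y, 92 mm tall; about 0.15 kg. Origin: centre of its underside; z up. The boards are rigid and can be pinched across the 26 mm from above.
- red_book_spine (a point): Centre of the red book's spine face, 35 mm along the book's +x from its axis and 46 mm above its underside.
- jig: Fixed spine jig on the table: wooden base 110 mm wide, 15 mm thick (its top is the bed), from x = -110 to +140 mm. Origin on the table under the channel's centre line; x points along the channel to the stop plate (push direction), z up. Two light wood guide rails, 10 mm high, x = -80 to +60 mm, leave a 36 mm wide channel centred on y = 0. Behind the plate: steel spring housing, 80 mm high.
- bed (a point): Point on the bed's surface on the channel's centre line, 15 mm behind the jig's origin (jig x = -15 mm): stood here, the book's spine is 25 mm short of the resting pad. A gripped book pressed down on the bed drags with several N of friction as it slides; eased up 1 or 2 mm in the gripper it slides freely and still counts as on the bed (up to 5 mm).
- stop_plate: The hard stop: fixed upright aluminium plate at the end of the channel, 12 mm thick, 74 mm wide, 85 mm tall above the bed. Its near face is at jig x = +70 mm. The spring pad passes through it at mid width.
- stop_face (a point): Point on the near face of the stop plate where the pad's axis crosses it: jig x = +70 mm, y = 0, 50 mm above the bed.
- plunger_tip (a point): Centre of the flat face of the orange sprung pad, a 22 mm disc on a 14 mm steel rod, 50 mm above the bed; at rest it stands 25 mm in front of the stop plate (jig x = +45 mm).
- plunger (a joint): How far the sprung pad is pushed in along jig +x, in m: 0 at rest, 0.025 when its face is flush with the stop plate (book fully home), limit 0.030. The spring pushes back with 2.4 N at once and 9.9 N when flush (300 N/m); any further force goes into the stop plate.
- blue_book: Bystander: blue book of the same size and make as the red one. Stands upright on its tail: 70 mm deep along its x (spine on the +x face, page edges at -x), 26 mm thick along its y, 92 mm tall; about 0.15 kg. Origin: centre of its underside; z up.
- green_book: Bystander: green book of the same size and make. Stands upright on its tail: 70 mm deep along its x (spine on the +x face, page edges at -x), 26 mm thick along its y, 92 mm tall; about 0.15 kg. Origin: centre of its underside; z up.
- paste_jar: Bystander: white jar with a yellow lid, 72 mm across, 85 mm tall. Origin: centre of its underside.
- size_jar: Bystander: glass jar with a steel lid, 72 mm across, 110 mm tall. Origin: centre of its underside.
- spray_bottle: Bystander: green spray bottle, 74 mm across, about 190 mm tall. Origin: centre of its underside.
- brush_pot: Bystander: dark pot 64 mm across and 70 mm tall, with brushes standing to 170 mm. Origin: centre of its underside.
- paste_brush: Bystander: flat paste brush lying on the table along its x, 180 mm long, 62 mm wide, 14 mm thick, orange handle to -x. Origin: under the ferrule.

How it is judged:
By the outcome, as a careful person would: the job done as asked, in the order asked, and still so for the second after the job is handed in, while the arm keeps its last pose, push and grip.
It also fails if it takes over 56 s, if anything falls off the work surface, if the arm or the gripper's body presses on something with over 40 N, if the wrist force passes 120 N, or if a joint passes its speed limit or range.

## Working session

There is one attempt and no reset: what is moved stays moved. The work goes in short steps, Python scripts to look and compute and a shell command to move; the robot and the scene stay as the last step left them, time stands still between calls to the robot, and variables do not carry over. Pictures are saved under pics/ and viewed, at most 10 in all, crops included, and the job is handed in when it is done.

```bash
mkdir -p pics; python3 - <<'E'
from cell import readout, optics
import cv2
s=readout.read_state(); print({k:s[k] for k in('clock','eef_pos','tool_rot','force','width')})
for c in('side','top'):
    im=optics.get_image(c); cv2.imwrite(f'pics/{c}0.png',im['color'][:,:,::-1])
    print(c,im['fovy'],im['cx'],im['cy'],im['view'],[k for k in im])
    for l in('red_book','jig','stop_plate','plunger_tip','blue_book'):
        print(l,[(round(d['score'],2),[round(x) for x in d['rect']]) for d in optics.boxes_of(c,l)[:3]])
E
```

```text
{'clock': 0.0, 'eef_pos': array([270.56234633, 590.34164091, 230.41084699]), 'tool_rot': array([-3.13974719e+00,  4.34115979e-05,  2.71181826e+00]), 'force': array([-0.34960148, -0.10130351, -0.18786408]), 'width': 85.77499352053896}
side 51.943096968980285 310.67788486601984 196.61871498203172 [[ 8.85957950e-01 -4.63755307e-01 -3.08631045e-03 -5.05914864e+02]
 [ 2.31610958e-01  4.36684327e-01  8.69288883e-01 -1.93488067e+02]
 [-4.01789590e-01 -7.70868221e-01  4.94294762e-01 -9.53352159e+02]
 [ 0.00000000e+00  0.00000000e+00  0.00000000e+00  1.00000000e+00]] ['color', 'fovy', 'cx', 'cy', 'view']
red_book [(0.59, [268, 208, 34, 38])]
jig [(0.49, [300, 232, 34, 42])]
stop_plate [(0.75, [275, 152, 16, 27])]
plunger_tip [(0.44, [275, 162, 6, 10])]
blue_book [(0.94, [299, 230, 37, 43])]
top 56.13712241068076 323.2307412768184 201.49443862978913 [[-1.76600359e-02 -9.99347795e-01  3.14977363e-02 -9.85291203e+00]
 [ 9.86955674e-01 -1.23818771e-02  1.60515377e-01 -5.94741605e+02]
 [-1.60020687e-01  3.39215769e-02  9.86530641e-01 -9.75889071e+02]
 [ 0.00000000e+00  0.00000000e+00  0.00000000e+00  1.00000000e+00]] ['color', 'fovy', 'cx', 'cy', 'view']
red_book [(0.62, [344, 240, 12, 29]), (0.47, [210, 197, 35, 15])]
jig [(0.92, [208, 179, 56, 95])]
stop_plate [(0.82, [210, 193, 31, 17]), (0.35, [326, 127, 30, 35])]
plunger_tip []
blue_book [(0.59, [386, 230, 17, 27])]
```

```bash
python3 - <<'E'
import cv2
a=cv2.imread('pics/top0.png'); cv2.imwrite('pics/top0c.png',cv2.resize(a[110:310,180:440],(780,600),interpolation=cv2.INTER_CUBIC))
a=cv2.imread('pics/side0.png'); cv2.imwrite('pics/side0c.png',cv2.resize(a[120:300,200:440],(800,600),interpolation=cv2.INTER_CUBIC))
E
```

```text
(no output)
```

View pics/top0c.png

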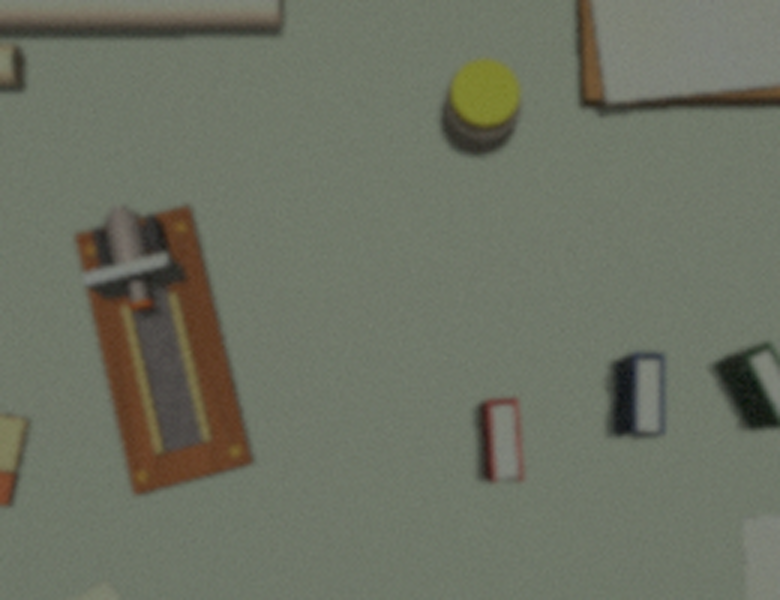

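View pics/side0c.png

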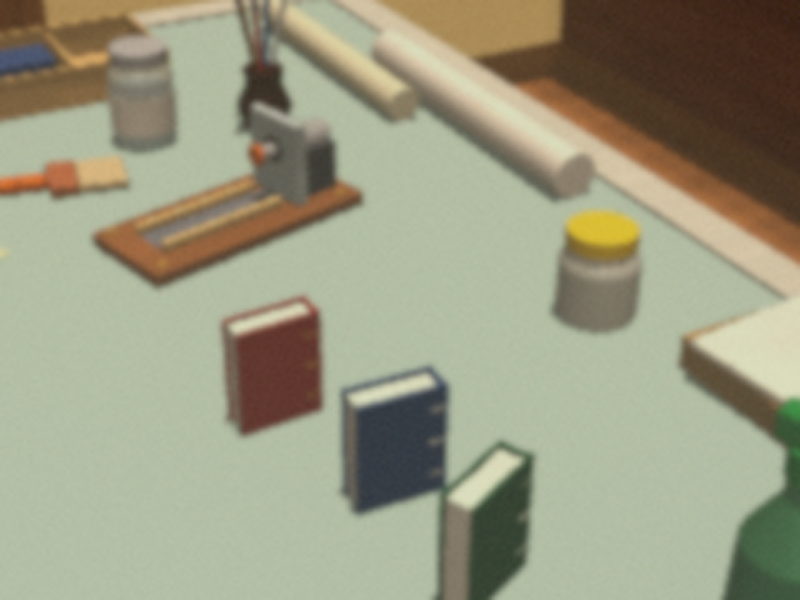

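View pics/top0.png

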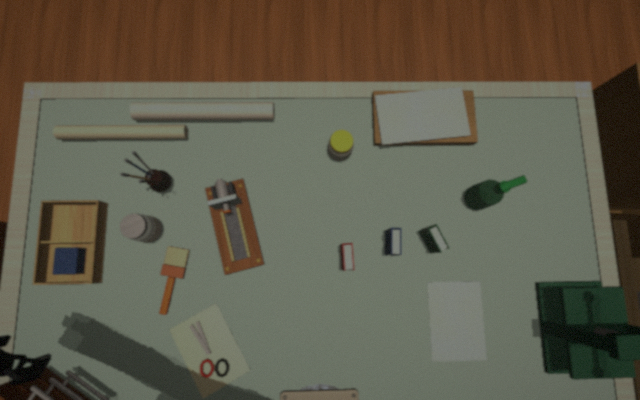

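The top view shows the red book at about (347,256), spine up (world +x), and the jig at about (234,225) with its plate at the upper end. In the side view the red book is nearest the jig, with its bands to the right. Next I'll fit the poses from corners in both views.

```bash
cat > h.py <<'E'
import numpy as np, cv2
from scipy.optimize import least_squares
from cell import optics, readout
def proj(im,P):
    P=np.atleast_2d(P); c=(im['view']@np.c_[P,np.ones(len(P))].T).T
    f=200/np.tan(np.radians(im['fovy'])/2)
    return np.c_[im['cx']+f*c[:,0]/-c[:,2], im['cy']-f*c[:,1]/-c[:,2]]
def T(p,L):
    x,y,z,a=p; L=np.atleast_2d(L); c,s=np.cos(a),np.sin(a)
    return np.c_[x+c*L[:,0]-s*L[:,1],y+s*L[:,0]+c*L[:,1],z+L[:,2]]
def fit(ims,obs,p0):
    def r(p): return np.concatenate([(proj(ims[c],T(p,l))-u).ravel() for c,(l,u) in obs.items()])
    s=least_squares(r,p0,loss='soft_l1',x_scale=[100,100,10,.1]); return s.x,r(s.x).reshape(-1,2)
TC=lambda U:(np.array(U)+.5)/3-.5+[180,110]
SC=lambda U:(np.array(U)+.5)/(10/3)-.5+[200,120]
B=np.array([[a*35,b*13,h] for h in(0,92) for a in(-1,1) for b in(-1,1)],float)
J=np.array([[a,b*55,h] for h in(0,15) for a in(-110,140) for b in(-1,1)]+[[70,37,100],[70,-37,100]],float)
def draw(im,img,P,S,o,edges,col=(0,255,255)):
    u=(proj(im,P)-o+.5)*S-.5
    for i,j in edges: cv2.line(img,tuple(int(x) for x in u[i]),tuple(int(x) for x in u[j]),col,1,cv2.LINE_AA)
box=[(0,1),(0,2),(1,3),(2,3),(4,5),(4,6),(5,7),(6,7),(0,4),(1,5),(2,6),(3,7)]
E
python3 - <<'E'
from h import *
ims={c:optics.get_image(c) for c in('top','side')}
book={'top':(np.array([[35,13,92],[35,-13,92],[-35,-13,92],[-35,13,92]]),TC([(486,402),(519,398),(524,479),(491,482)])),
'side':(np.array([[-35,-13,92],[35,-13,92],[-35,-13,0],[35,-13,0],[-35,13,92],[35,13,92]]),SC([(240,335),(320,312),(240,433),(322,410),(225,323),(304,298)]))}
jig={'top':(np.array([[140,55,15],[140,-55,15],[-110,-55,15],[-110,55,15],[70,37,100],[70,-37,100]]),TC([(76,234),(190,207),(252,462),(137,493),(83,285),(168,263)])),
'side':(np.array([[-110,55,15],[-110,-55,15],[140,-55,15]]),SC([(94,237),(159,276),(361,194)]))}
pb,rb=fit(ims,book,[550,-40,0,0]); pj,rj=fit(ims,jig,[600,250,0,.2])
print(pb.round(3),rb.round(1).tolist()); print(pj.round(3),rj.round(1).tolist())
np.save('p.npy',[pb,pj])
for c,S,o,wh in(('top',3,[180,110],(780,600)),('side',10/3,[200,120],(800,600))):
    a=ims[c]['color'][:,:,::-1]; w,h=round(wh[0]/S),round(wh[1]/S)
    a=cv2.convertScaleAbs(cv2.resize(a[o[1]:o[1]+h,o[0]:o[0]+w],wh,interpolation=cv2.INTER_CUBIC),alpha=1.3)
    draw(ims[c],a,T(pb,B),S,o,box); draw(ims[c],a,T(pj,J),S,o,box+[(8,9)])
    cv2.imwrite(f'pics/ov_{c}.png',a[:, :] if c=='side' else a[180:520,50:600])
E
```

```text
[ 4.45815e+02 -7.84810e+01  9.00000e-03  4.00000e-02] [[0.5, -1.3], [-0.5, -0.5], [-0.2, 0.1], [0.6, -0.3], [-1.4, 0.6], [-0.1, -0.2], [0.4, 1.5], [0.1, 0.2], [-1.4, -0.8], [-0.1, -0.6]]
[ 5.23237e+02  2.26071e+02 -3.64000e+00  2.55000e-01] [[-0.7, -0.2], [-0.5, -1.2], [0.4, -0.3], [-0.6, 0.4], [0.6, 0.2], [0.5, 0.1], [-0.8, -0.3], [-0.5, 1.0], [0.8, -0.0]]
```

View pics/ov_top.png

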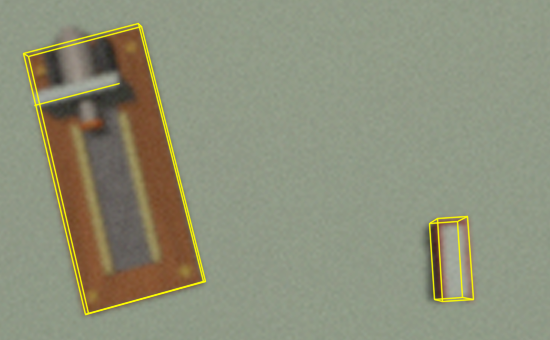

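View pics/ov_side.png

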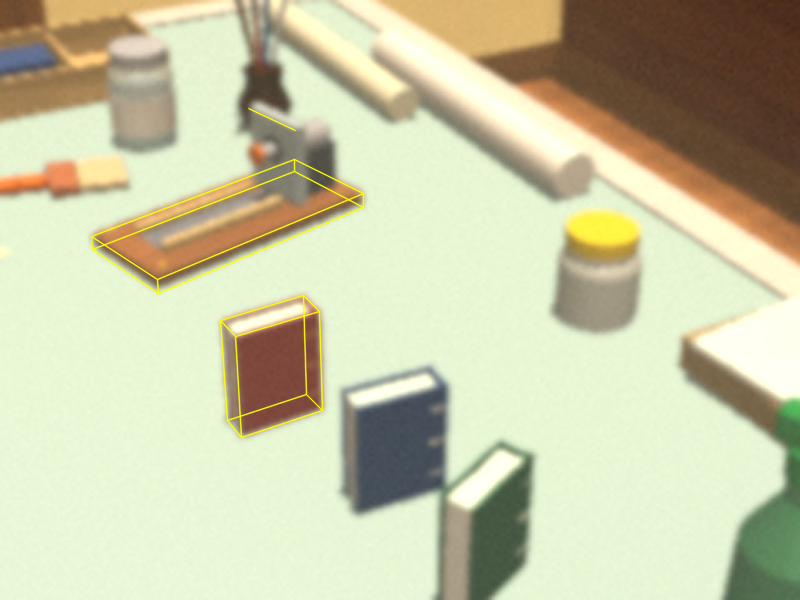

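The overlay matches both views: book at (446,-78) with yaw 0.04, jig at (523,226) with yaw 0.255, both standing at about z = 0. I'll align the yaw first.

```bash
python3 -m jog '{"claw":[0.85,0.85,0.85,0.85],"xyz":[[0,0,0],[0,0,0],[0,0,0],[0,0,0]],"twist":[[0,0,-0.05],[0,0,-0.05],[0,0,-0.05],[0,0,0]]}'
cat >> h.py <<'E'
def to(x,y,z,yaw=None):
    from scipy.spatial.transform import Rotation as R
    s=readout.read_state(); r=R.from_euler('xyz',s['tool_rot']); 
    print('t',round(s['clock'],2),'pos',s['eef_pos'].round(1),'rot',s['tool_rot'].round(3),'F',s['force'].round(1),'w',s['width'].round(1),'gf',np.round(s['gripper_force'],1))
    print('shift',(r.inv().apply(np.array([x,y,z])-s['eef_pos'])/100).round(3))
    if yaw is not None:
        print('twist',((r.inv()*R.from_euler('xyz',[np.pi,0,yaw])).as_rotvec()/np.pi).round(4))
E
python3 - <<'E'
from h import *
pb,pj=np.load('p.npy'); g=T(pb,[[-4,0,0]])[0]; print(g); to(g[0],g[1],160,pb[3]+np.pi)
E
```

```text
clock: 1.2
eef_pos: [271.0, 590.9, 231.4]
tool_rot: [3.141, -0.0, -3.102]
force: [-0.6, 0.2, 0.2]
width: 72.7
gripper_force: 0.0
[ 4.41818619e+02 -7.86394187e+01  8.96270705e-03]Traceback (most recent call last):
  File "<stdin>", line 2, in <module>
  File "h.py", line 25, in to
    print('t',round(s['clock'],2),'pos',s['eef_pos'].round(1),'rot',s['tool_rot'].round(3),'F',s['force'].round(1),'w',s['width'].round(1),'gf',np.round(s['gripper_force'],1))
                                                                                                                       ^^^^^^^^^^^^^^^^
AttributeError: 'float' object has no attribute 'round'
```

```bash
sed -i "s/s\['width'\].round(1)/np.round(s['width'],1)/" h.py
python3 -m jog '{"claw":[0.85,0.85,0.85,0.85,0.85,0.85,0.85,0.85,0.85,0.85],"xyz":[[-0.09,-0.42,0],[-0.09,-0.42,0],[-0.09,-0.42,0],[-0.09,-0.42,0],[-0.09,-0.42,0],[-0.09,-0.42,0],[-0.09,-0.42,0],[-0.09,-0.42,0],[-0.09,-0.42,0],[-0.09,-0.42,0]],"twist":[[0,0,0],[0,0,0],[0,0,0],[0,0,0],[0,0,0],[0,0,0],[0,0,0],[0,0,0],[0,0,0],[0,0,0]]}'
python3 - <<'E'
from h import *
pb,pj=np.load('p.npy'); g=T(pb,[[-4,0,0]])[0]; to(g[0],g[1],160,pb[3]+np.pi)
E
```

```text
clock: 2.45
eef_pos: [378.6, 173.8, 231.6]
tool_rot: [3.141, 0.001, -3.104]
force: [1.2, -0.1, 0.2]
width: 72.9
gripper_force: 0.0
t 2.45 pos [378.6 173.8 231.6] rot [ 3.141e+00  1.000e-03 -3.104e+00] F [ 1.2 -0.1  0.2] w 72.9 gf 0.0
shift [-0.535 -2.546  0.715]
twist [ 0.0002  0.0003 -0.0006]
```

```bash
python3 -m jog '{"claw":[0.85,0.85,0.85,0.85,0.85,0.85,0.85,0.85,0.85],"xyz":[[-0.09,-0.42,0],[-0.09,-0.42,0],[-0.09,-0.42,0],[-0.09,-0.42,0],[-0.09,-0.42,0.2],[-0.08,-0.42,0.3],[0,0,0.2],[0,0,0],[0,0,0]],"twist":[[0,0,0],[0,0,0],[0,0,0],[0,0,0],[0,0,0],[0,0,0],[0,0,0],[0,0,0],[0,0,0]]}'
python3 - <<'E'
from h import *
pb,pj=np.load('p.npy'); g=T(pb,[[-4,0,0]])[0]; to(g[0],g[1],33,pb[3]+np.pi)
for c,S,o in(('top',4,[300,200]),('side',4,[230,140])):
    im=optics.get_image(c); a=im['color'][:,:,::-1]
    a=cv2.convertScaleAbs(cv2.resize(a[o[1]:o[1]+125,o[0]:o[0]+100],(400,500),interpolation=cv2.INTER_CUBIC),alpha=1.5)
    draw(im,a,T(pb,B),S,o,box); b=a if c=='top' else np.hstack([b,a])
cv2.imwrite('pics/above.png',b)
E
```

```text
clock: 3.58
eef_pos: [442.0, -74.1, 162.0]
tool_rot: [3.142, 0.001, -3.1]
force: [0.1, -0.3, -0.2]
width: 72.5
gripper_force: 0.0
t 3.58 pos [442.  -74.1 162. ] rot [ 3.142e+00  1.000e-03 -3.100e+00] F [ 0.1 -0.3 -0.2] w 72.5 gf 0.0
shift [ 0.005 -0.045  1.29 ]
twist [0.     0.0003 0.0005]
```

View pics/above.png

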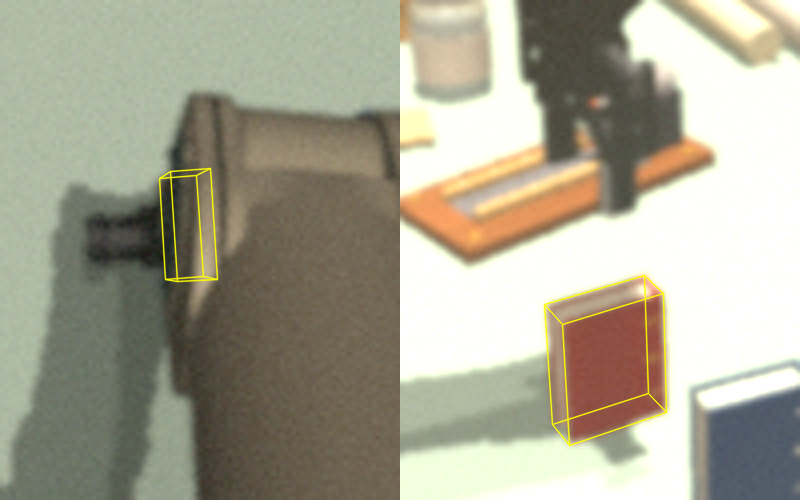

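The side view shows the book unmoved inside its outline, with the open fingers above it and either side; the arm hides it from the top camera. I'll descend.

```bash
python3 -m jog '{"claw":[0.85,0.85,0.85,0.85,0.85,0.85,0.85],"xyz":[[0,-0.045,0],[0,0,0.2],[0,0,0.25],[0,0,0.25],[0,0,0.25],[0,0,0.2],[0,0,0.14]],"twist":[[0,0,0],[0,0,0],[0,0,0],[0,0,0],[0,0,0],[0,0,0],[0,0,0]]}'
python3 -m jog '{"claw":[0.85,0,0,0,0,0,0,0],"xyz":[[0,0,0],[0,0,0],[0,0,0],[0,0,0],[0,0,0],[0,0,0],[0,0,0],[0,0,0]],"twist":[[0,0,0],[0,0,0],[0,0,0],[0,0,0],[0,0,0],[0,0,0],[0,0,0],[0,0,0]]}'
```

```text
clock: 4.55
eef_pos: [440.8, -79.5, 35.3]
tool_rot: [-3.14, -0.006, -3.101]
force: [-0.3, -0.7, -0.3]
width: 72.7
gripper_force: 0.0
clock: 5.55
eef_pos: [441.3, -79.6, 36.6]
tool_rot: [-3.14, -0.004, -3.1]
force: [-0.6, 0.2, 5.6]
width: 25.4
gripper_force: 58.9
```

```bash
python3 -m jog '{"claw":[0,0,0,0,0,0,0],"xyz":[[0,0,-0.1],[0,0,-0.2],[0,0,-0.25],[0,0,-0.25],[0,0,-0.15],[0,0,0],[0,0,0]],"twist":[[0,0,0],[0,0,0],[0,0,0],[0,0,0],[0,0,0],[0,0,0],[0,0,0]]}'
python3 - <<'E'
from h import *
pb,pj=np.load('p.npy'); q=T(pj,[[-19,0,0]])[0]; print(q);to(q[0],q[1],135,pj[3]+np.pi)
im=optics.get_image('side'); o=[230,120]; S=5;a=im['color'][:,:,::-1]
a=cv2.convertScaleAbs(cv2.resize(a[o[1]:o[1]+120,o[0]:o[0]+110],(550,600),interpolation=cv2.INTER_CUBIC),alpha=1.3)
s=readout.read_state(); e=s['eef_pos']; yaw=s['tool_rot'][2]-np.pi
p=[*T([e[0],e[1],0,yaw],[[4,0,0]])[0][:2],e[2]-36,yaw]
print(p); draw(im,a,T(p,B),S,o,box)
cv2.imwrite('pics/held.png',a)
E
```

```text
clock: 6.42
eef_pos: [441.0, -79.5, 130.8]
tool_rot: [-3.141, -0.005, -3.1]
force: [0.1, -0.1, -0.8]
width: 25.5
gripper_force: 58.9
[504.85031201 221.28400895  -3.63999573]
t 6.42 pos [441.  -79.5 130.8] rot [-3.141 -0.005 -3.1  ] F [ 0.1 -0.1 -0.8] w 25.5 gf 58.9
shift [-0.763  2.979 -0.049]
twist [-0.0001 -0.0017 -0.0678]
[np.float64(444.8439810307513), np.float64(-79.33076388072759), np.float64(94.5370672371912), np.float64(-6.241580366126726)]
```

View pics/held.png

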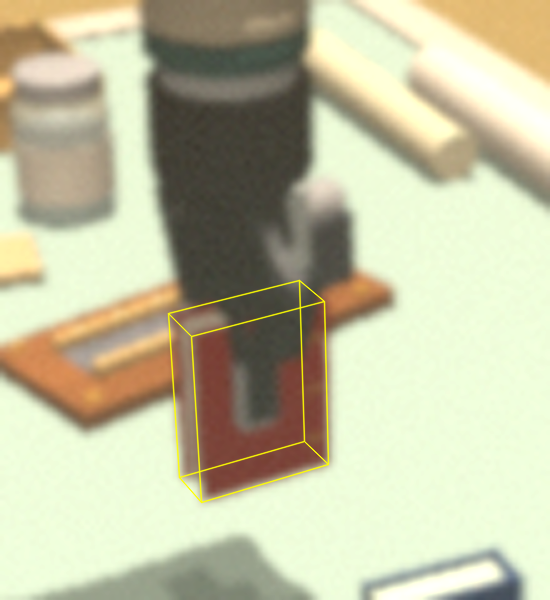

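The side view shows the book held square within its predicted outline. I'll turn it to the jig's yaw.

```bash
python3 -m jog '{"claw":[0,0,0],"xyz":[[0,0,0],[0,0,0],[0,0,0]],"twist":[[0,0,-0.034],[0,0,-0.034],[0,0,0]]}'
python3 - <<'E'
from h import *
pb,pj=np.load('p.npy'); q=T(pj,[[-24,0,0]])[0];to(q[0],q[1],100,pj[3]+np.pi)
E
```

```text
clock: 6.85
eef_pos: [440.9, -79.4, 130.3]
tool_rot: [3.14, -0.006, -2.887]
force: [0.7, -0.5, -1.4]
width: 25.4
gripper_force: 58.9
t 6.85 pos [440.9 -79.4 130.3] rot [ 3.14  -0.006 -2.887] F [ 0.7 -0.5 -1.4] w 25.4 gf 58.9
shift [-1.327  2.749  0.298]
twist [ 0.0004 -0.0019 -0.0001]
```

```bash
python3 -m jog '{"claw":[0,0,0,0,0,0,0,0,0,0,0,0],"xyz":[[-0.13,0.275,0],[-0.13,0.275,0],[-0.13,0.275,0],[-0.13,0.275,0],[-0.13,0.275,0],[-0.13,0.275,0],[-0.13,0.275,0],[-0.13,0.275,0],[-0.13,0.275,0.1],[-0.13,0.275,0.2],[0,0,0],[0,0,0]],"twist":[[0,0,0],[0,0,0],[0,0,0],[0,0,0],[0,0,0],[0,0,0],[0,0,0],[0,0,0],[0,0,0],[0,-0.002,0],[0,0,0],[0,0,0]]}'
python3 - <<'E'
from h import *
pb,pj=np.load('p.npy'); q=T(pj,[[-20,0,0]])[0];to(q[0],q[1],60,pj[3]+np.pi)
s=readout.read_state(); e=s['eef_pos']; yaw=s['tool_rot'][2]-np.pi
p=[*T([e[0],e[1],0,yaw],[[4,0,0]])[0][:2],e[2]-36,yaw]
Rl=np.array([[a,b,h] for h in(15,25) for a in(-80,60) for b in(-18,18)],float)
for c,S,o in(('top',5,[190,170]),('side',5,[215,130])):
    im=optics.get_image(c); a=im['color'][:,:,::-1]
    a=cv2.convertScaleAbs(cv2.resize(a[o[1]:o[1]+110,o[0]:o[0]+80],(400,550),interpolation=cv2.INTER_CUBIC),alpha=1.5 if c=='top' else 1.2)
    draw(im,a,T(p,B),S,o,box); draw(im,a,T([pj[0],pj[1],0,pj[3]],Rl),S,o,box,(255,0,0)); b=a if c=='top' else np.hstack([b,a])
cv2.imwrite('pics/overjig.png',b)
E
```

```text
clock: 8.35
eef_pos: [497.2, 218.5, 100.0]
tool_rot: [-3.141, -0.0, -2.887]
force: [-1.0, 0.1, -1.0]
width: 25.5
gripper_force: 59.1
t 8.35 pos [497.2 218.5 100. ] rot [-3.141 -0.    -2.887] F [-1.   0.1 -1. ] w 25.5 gf 59.1
shift [-0.071  0.008  0.4  ]
twist [-0.0003 -0.     -0.0002]
```

View pics/overjig.png

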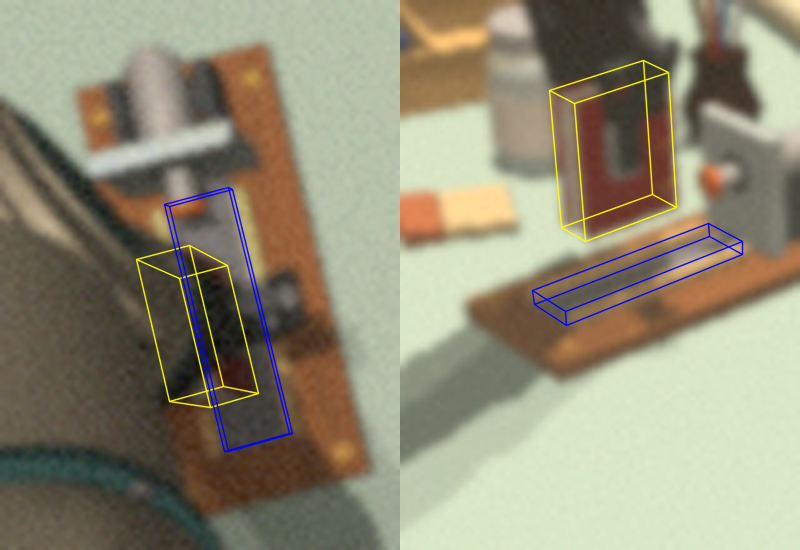

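The overlay shows the channel outline just inside the visible rails, with the book (yellow) above and behind the pad. I'll check the channel's centre line numerically from the unobstructed first pictures.

```bash
python3 - <<'E'
from h import *
pb,pj=np.load('p.npy'); pj[2]=0
ys=np.arange(-40,40.1,1)
for c in('top','side'):
    im=optics.get_image(c); a=cv2.imread(f'pics/{c}0.png').astype(np.float32)
    for x0,x1 in((-75,-45),(-45,-15),(-15,15),(15,35)):
        pr=np.mean([cv2.remap(a,*[m.astype(np.float32).reshape(1,-1) for m in proj(im,T(pj,np.c_[np.full(ys.size,x),ys,np.full(ys.size,25)])).T],cv2.INTER_LINEAR)[0] for x in np.linspace(x0,x1,16)],0)
        g=pr[:,1]  # green: light rail vs brown
        out=[]
        for lo,hi in((-34,-10),(10,34)):
            m=(ys>=lo)&(ys<=hi); w=np.clip(g[m]-g[m].min()-.5*np.ptp(g[m]),0,None); out.append((ys[m]*w).sum()/w.sum())
        print(c,x0,np.round(out,1),'mid',round(sum(out)/2,2))
    # longitudinal profile at plate top z=100
    xs=np.arange(40,110,2.); pr=np.mean([cv2.remap(a,*[m.astype(np.float32).reshape(1,-1) for m in proj(im,T(pj,np.c_[xs,np.full(xs.size,y),np.full(xs.size,100)])).T],cv2.INTER_LINEAR)[0].mean(1) for y in np.r_[-32:-20:4j,20:32:4j]],0)
    print(dict(zip(xs.astype(int).tolist(),pr.round().astype(int).tolist())))
E
```

```text
top -75 [-20.5  23.1] mid 1.31
top -45 [-20.6  22.8] mid 1.1
top -15 [-20.9  22.6] mid 0.87
top 15 [-21.1  22.5] mid 0.7
{40: 72, 42: 70, 44: 68, 46: 66, 48: 64, 50: 60, 52: 56, 54: 53, 56: 51, 58: 49, 60: 48, 62: 47, 64: 49, 66: 60, 68: 80, 70: 103, 72: 117, 74: 122, 76: 120, 78: 111, 80: 95, 82: 76, 84: 62, 86: 56, 88: 55, 90: 55, 92: 56, 94: 58, 96: 60, 98: 61, 100: 61, 102: 60, 104: 58, 106: 57, 108: 57}
side -75 [-20.4  24.7] mid 2.12
side -45 [-20.6  24.5] mid 1.98
side -15 [-20.2  24.7] mid 2.28
side 15 [-20.9  25.2] mid 2.15
{40: 130, 42: 127, 44: 122, 46: 117, 48: 111, 50: 104, 52: 95, 54: 89, 56: 84, 58: 82, 60: 85, 62: 90, 64: 99, 66: 110, 68: 123, 70: 134, 72: 144, 74: 150, 76: 153, 78: 151, 80: 146, 82: 140, 84: 133, 86: 126, 88: 121, 90: 117, 92: 114, 94: 112, 96: 112, 98: 111, 100: 112, 102: 113, 104: 116, 106: 121, 108: 127}
```

```bash
python3 - <<'E'
from h import *
P=np.load('p.npy'); P[1]=[*T(P[1],[[-1,1.3,0]])[0][:2],0,P[1][3]-.006]; np.save('p.npy',P)
q=T(P[1],[[-20,0,0]])[0];to(q[0],q[1],60,P[1][3]+np.pi)
E
```

```text
t 8.55 pos [498.  218.3 100.8] rot [-3.141e+00  2.000e-03 -2.888e+00] F [ 0.6  0.4 -0.6] w 25.3 gf 59.1
shift [-0.053  0.026  0.408]
twist [-0.0001  0.0006  0.0015]
```

```bash
python3 -m jog '{"claw":[0,0,0,0,0,0],"xyz":[[-0.055,0.022,0],[0,0,0.1],[0,0,0.15],[0,0,0.12],[0,0,0],[0,0,0]],"twist":[[0,0,0.0015],[0,0,0],[0,0,0],[0,0,0],[0,0,0],[0,0,0]]}'
python3 - <<'E'
from h import *
P=np.load('p.npy'); q=T(P[1],[[-20,0,0]])[0];to(q[0],q[1],52,P[1][3]+np.pi)
E
```

```text
clock: 9.3
eef_pos: [502.5, 223.0, 63.3]
tool_rot: [3.141, 0.001, -2.891]
force: [-0.8, -0.4, -0.4]
width: 25.0
gripper_force: 59.1
t 9.3 pos [502.5 223.   63.3] rot [ 3.141e+00  1.000e-03 -2.891e+00] F [-0.8 -0.4 -0.4] w 25.0 gf 59.1
shift [ 0.001 -0.009  0.113]
twist [0.     0.0005 0.0007]
```

```bash
python3 -m jog '{"claw":[0,0,0,0],"xyz":[[0,-0.005,0.05],[0,0,0.035],[0,0,0],[0,0,0]],"twist":[[0,0,0],[0,0,0],[0,0,0],[0,0,0]]}'; python3 -m jog '{"claw":[0,0,0,0],"xyz":[[0,0,0.01],[0,0,0.01],[0,0,0],[0,0,0]],"twist":[[0,0,0],[0,0,0],[0,0,0],[0,0,0]]}'
```

```text
clock: 9.8
eef_pos: [502.7, 222.4, 55.0]
tool_rot: [3.141, 0.002, -2.891]
force: [0.9, 0.0, -2.1]
width: 25.2
gripper_force: 59.1
clock: 10.3
eef_pos: [502.6, 222.4, 53.0]
tool_rot: [3.141, 0.002, -2.891]
force: [-0.3, -0.6, -1.5]
width: 25.6
gripper_force: 59.1
```

```bash
python3 -m jog '{"claw":[0,0,0],"xyz":[[0,0,0.01],[0,0,0],[0,0,0]],"twist":[[0,0,0],[0,0,0],[0,0,0]]}'
python3 - <<'E'
from h import *
P=np.load('p.npy'); q=T(P[1],[[-20,0,0]])[0];to(q[0],q[1],52,P[1][3]+np.pi)
s=readout.read_state(); e=s['eef_pos']; yaw=s['tool_rot'][2]-np.pi
p=[*T([e[0],e[1],0,yaw],[[4,0,0]])[0][:2],e[2]-36.5,yaw]
Rl=np.array([[a,b,h] for h in(15,25) for a in(-80,60) for b in(-18,18)],float)
for c,S,o in(('top',5,[190,170]),('side',5,[215,130])):
    im=optics.get_image(c); a=im['color'][:,:,::-1]
    a=cv2.convertScaleAbs(cv2.resize(a[o[1]:o[1]+110,o[0]:o[0]+80],(400,550),interpolation=cv2.INTER_CUBIC),alpha=1.5 if c=='top' else 1.2)
    if c=='top':draw(im,a,T(P[1],Rl),S,o,box,(255,0,0))
    else:draw(im,a,T(p,B),S,o,[(4,5),(4,6)])
    b=a if c=='top' else np.hstack([b,a])
cv2.imwrite('pics/onbed.png',b)
E
```

```text
clock: 10.68
eef_pos: [502.6, 222.4, 52.0]
tool_rot: [3.141, 0.002, -2.891]
force: [0.2, -0.3, -1.1]
width: 25.3
gripper_force: 59.1
t 10.68 pos [502.6 222.4  52. ] rot [ 3.141e+00  2.000e-03 -2.891e+00] F [ 0.2 -0.3 -1.1] w 25.3 gf 59.1
shift [ 0.001 -0.003 -0.   ]
twist [0.0001 0.0005 0.0006]
```

View pics/onbed.png

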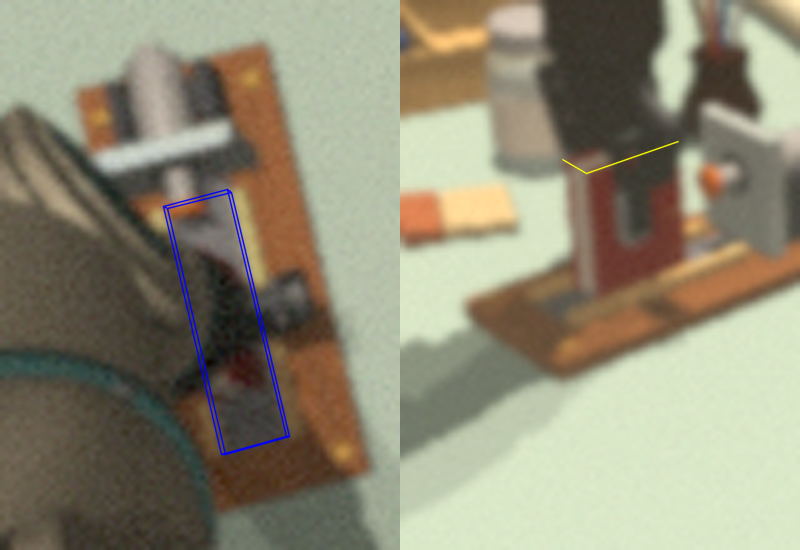

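The side view shows the book standing between the rails, clear of the orange pad at (712,180). I'll touch it down, then ease it up.

```bash
python3 -m jog '{"claw":[0,0,0],"xyz":[[0,0,0.01],[0,0,0],[0,0,0]],"twist":[[0,0,0],[0,0,0],[0,0,0]]}'|grep -E "eef|force:"; python3 -m jog '{"claw":[0,0,0],"xyz":[[0,0,0.01],[0,0,0],[0,0,0]],"twist":[[0,0,0],[0,0,0],[0,0,0]]}'|grep -E "eef|force:"
```

```text
eef_pos: [502.8, 222.5, 51.7]
force: [-1.1, 0.1, 5.4]
gripper_force: 60.3
eef_pos: [502.9, 222.6, 51.7]
force: [-1.2, -1.3, 14.9]
gripper_force: 61.3
```

```bash
python3 -m jog '{"claw":[0,0,0,0],"xyz":[[0,0,-0.02],[0,0,-0.01],[0,0,0],[0,0,0]],"twist":[[0,0,0],[0,0,0],[0,0,0],[0,0,0]]}'|grep -E "eef|force:"; python3 -m jog '{"claw":[0,0,0,0,0,0],"xyz":[[-0.05,0,0],[-0.05,0,0],[-0.05,0,0],[-0.05,0,0],[0,0,0],[0,0,0]],"twist":[[0,0,0],[0,0,0],[0,0,0],[0,0,0],[0,0,0],[0,0,0]]}'
cat > f.py <<'E'
from h import *
P=np.load('p.npy'); s=readout.read_state(); d=s['eef_pos']-P[1][:3]; a=P[1][3]; u=np.array([np.cos(a),np.sin(a)]); v=np.array([-u[1],u[0]])
print('jig x,y of tcp',(d[:2]@u).round(1),(d[:2]@v).round(1),'z',s['eef_pos'][2].round(1),'push',-(s['force'][:2]@u).round(1),'lat',(s['force'][:2]@v).round(1),'Fz',s['force'][2].round(1),'t',s['clock'])
E
python3 f.py
```

```text
eef_pos: [502.5, 222.4, 52.7]
force: [0.2, 0.0, -1.2]
gripper_force: 59.2
clock: 12.78
eef_pos: [521.7, 227.3, 52.9]
tool_rot: [3.142, 0.001, -2.891]
force: [0.2, -0.1, -0.6]
width: 25.3
gripper_force: 59.2
jig x,y of tcp -0.1 0.3 z 52.9 push -0.2 lat -0.1 Fz -0.6 t 12.775
```

```bash
for i in 1 2 3; do :; done; python3 -m jog '{"claw":[0,0,0,0],"xyz":[[-0.02,0,0],[-0.02,0,0],[0,0,0],[0,0,0]],"twist":[[0,0,0],[0,0,0],[0,0,0],[0,0,0]]}' >/dev/null; python3 f.py; python3 -m jog '{"claw":[0,0,0,0],"xyz":[[-0.02,0,0],[-0.02,0,0],[0,0,0],[0,0,0]],"twist":[[0,0,0],[0,0,0],[0,0,0],[0,0,0]]}' >/dev/null; python3 f.py;  python3 -m jog '{"claw":[0,0,0,0,0,0,0],"xyz":[[-0.02,0,0],[-0.02,0,0],[-0.02,0,0],[-0.02,0,0],[-0.02,0,0],[0,0,0],[0,0,0]],"twist":[[0,0,0],[0,0,0],[0,0,0],[0,0,0],[0,0,0],[0,0,0],[0,0,0]]}' >/dev/null; python3 f.py
```

```text
jig x,y of tcp 4.0 0.3 z 53.0 push 0.4 lat 0.8 Fz -0.9 t 13.275
jig x,y of tcp 7.4 0.3 z 52.9 push 2.8 lat 0.4 Fz -0.5 t 13.775
jig x,y of tcp 17.3 0.3 z 52.9 push 6.1 lat 0.4 Fz 2.2 t 14.65
```

```bash
python3 -m jog '{"claw":[0,0,0,0,0,0,0],"xyz":[[-0.02,0,0],[-0.02,0,0],[-0.02,0,0],[-0.02,0,0],[-0.02,0,0],[0,0,0],[0,0,0]],"twist":[[0,0,0],[0,0,0],[0,0,0],[0,0,0],[0,0,0],[0,0,0],[0,0,0]]}' >/dev/null; python3 f.py;  python3 -m jog '{"claw":[0,0,0,0],"xyz":[[-0.01,0,0],[-0.01,0,0],[0,0,0],[0,0,0]],"twist":[[0,0,0],[0,0,0],[0,0,0],[0,0,0]]}' >/dev/null; python3 f.py
```

```text
jig x,y of tcp 26.1 0.3 z 52.9 push 8.5 lat -0.5 Fz 4.2 t 15.525
jig x,y of tcp 27.8 0.3 z 52.9 push 8.3 lat 0.0 Fz 4.7 t 16.025
```

```bash
python3 -m jog '{"claw":[0,0,0],"xyz":[[-0.01,0,0],[0,0,0],[0,0,0]],"twist":[[0,0,0],[0,0,0],[0,0,0]]}' >/dev/null; python3 f.py
```

```text
jig x,y of tcp 28.7 0.3 z 52.9 push 8.8 lat 0.2 Fz 4.5 t 16.4
```

```bash
python3 -m jog '{"claw":[0,0,0],"xyz":[[0,0,-0.01],[0,0,0],[0,0,0]],"twist":[[0,0,0],[0,0,0],[0,0,0]]}'|grep rot; python3 f.py;  python3 -m jog '{"claw":[0,0,0],"xyz":[[-0.01,0,0],[0,0,0],[0,0,0]],"twist":[[0,0,0],[0,0,0],[0,0,0]]}' >/dev/null; python3 f.py
```

```text
tool_rot: [-3.141, -0.005, -2.891]
jig x,y of tcp 27.8 0.2 z 53.0 push 8.0 lat 0.2 Fz 0.3 t 16.775
jig x,y of tcp 28.7 0.3 z 53.1 push 9.6 lat 1.0 Fz 0.7 t 17.15
```

```bash
python3 -m jog '{"claw":[0,0,0],"xyz":[[-0.01,0,0],[0,0,0],[0,0,0]],"twist":[[0,0,0],[0,0,0],[0,0,0]]}' >/dev/null; python3 f.py
```

```text
jig x,y of tcp 29.6 0.2 z 53.1 push 10.0 lat 0.8 Fz -0.2 t 17.525
```

```bash
python3 -m jog '{"claw":[0,0,0],"xyz":[[-0.01,0,0],[0,0,0],[0,0,0]],"twist":[[0,0,0],[0,0,0],[0,0,0]]}' >/dev/null; python3 f.py
```

```text
jig x,y of tcp 30.4 0.2 z 53.1 push 9.9 lat 0.8 Fz 1.0 t 17.9
```

```bash
python3 -m jog '{"claw":[0,0,0],"xyz":[[-0.01,0,0],[0,0,0],[0,0,0]],"twist":[[0,0,0],[0,0,0],[0,0,0]]}' >/dev/null; python3 f.py
```

```text
jig x,y of tcp 31.1 0.2 z 53.1 push 10.5 lat 1.1 Fz 1.3 t 18.275
```

```bash
python3 -m jog '{"claw":[0,0,0],"xyz":[[-0.01,0,0],[0,0,0],[0,0,0]],"twist":[[0,0,0],[0,0,0],[0,0,0]]}' >/dev/null; python3 f.py
```

```text
jig x,y of tcp 31.0 0.2 z 53.1 push 12.3 lat 0.7 Fz 3.1 t 18.65
```

```bash
python3 -m jog '{"claw":[0,0,0],"xyz":[[-0.01,0,0],[0,0,0],[0,0,0]],"twist":[[0,0,0],[0,0,0],[0,0,0]]}' |grep rot; python3 f.py
```

```text
tool_rot: [-3.14, -0.01, -2.891]
jig x,y of tcp 31.0 0.2 z 53.1 push 15.6 lat 1.3 Fz 5.7 t 19.025
```

```bash
python3 -m jog '{"claw":[0,0,0,0,0,0],"xyz":[[-0.005,0,0],[0,0,0],[0,0,0],[0,0,0],[0,0,0],[0,0,0]],"twist":[[0,0,0],[0,0,0],[0,0,0],[0,0,0],[0,0,0],[0,0,0]]}' >/dev/null; python3 f.py
python3 - <<'E'
from h import *
P=np.load('p.npy'); b=None
for c,S,o in(('top',5,[190,170]),('side',5,[225,130])):
    im=optics.get_image(c); a=im['color'][:,:,::-1]
    a=cv2.convertScaleAbs(cv2.resize(a[o[1]:o[1]+110,o[0]:o[0]+80],(400,550),interpolation=cv2.INTER_CUBIC),alpha=1.5 if c=='top' else 1.2)
    b=a if b is None else np.hstack([b,a])
cv2.imwrite('pics/home.png',b)
E
```

```text
jig x,y of tcp 31.0 0.2 z 53.1 push 17.9 lat 1.3 Fz 7.5 t 19.775
```

View pics/home.png

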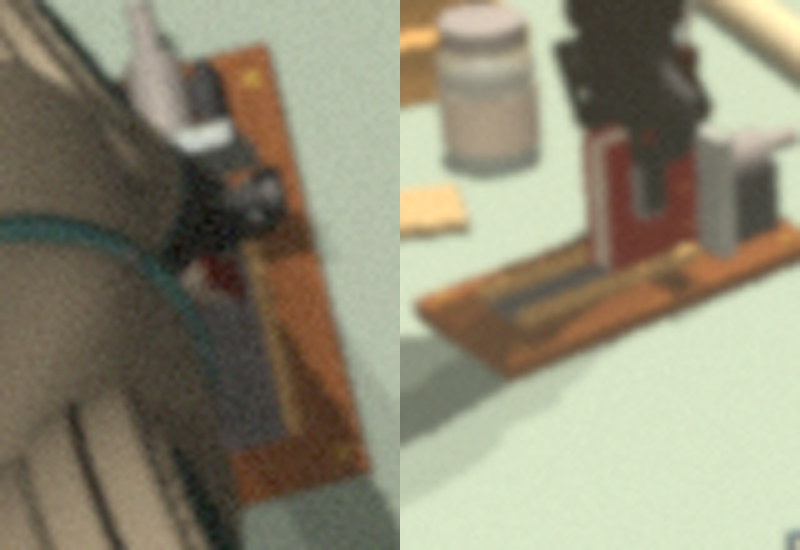

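The side view shows the spine against the plate at (697,190), the pad fully in, and the book upright. I'll hold here.

```bash
python3 -m jog '{"claw":[0,0,0,0,0,0,0,0,0,0,0,0],"xyz":[[0,0,0],[0,0,0],[0,0,0],[0,0,0],[0,0,0],[0,0,0],[0,0,0],[0,0,0],[0,0,0],[0,0,0],[0,0,0],[0,0,0]],"twist":[[0,0,0],[0,0,0],[0,0,0],[0,0,0],[0,0,0],[0,0,0],[0,0,0],[0,0,0],[0,0,0],[0,0,0],[0,0,0],[0,0,0]]}' >/dev/null; python3 f.py
python3 -m jog '{"claw":[0,0,0,0,0,0,0,0,0,0,0,0],"xyz":[[0,0,0],[0,0,0],[0,0,0],[0,0,0],[0,0,0],[0,0,0],[0,0,0],[0,0,0],[0,0,0],[0,0,0],[0,0,0],[0,0,0]],"twist":[[0,0,0],[0,0,0],[0,0,0],[0,0,0],[0,0,0],[0,0,0],[0,0,0],[0,0,0],[0,0,0],[0,0,0],[0,0,0],[0,0,0]]}' >/dev/null; python3 f.py
python3 -m jog '{"claw":[0,0,0,0,0,0,0,0,0,0,0,0],"xyz":[[0,0,0],[0,0,0],[0,0,0],[0,0,0],[0,0,0],[0,0,0],[0,0,0],[0,0,0],[0,0,0],[0,0,0],[0,0,0],[0,0,0]],"twist":[[0,0,0],[0,0,0],[0,0,0],[0,0,0],[0,0,0],[0,0,0],[0,0,0],[0,0,0],[0,0,0],[0,0,0],[0,0,0],[0,0,0]]}'; python3 f.py
```

```text
jig x,y of tcp 31.0 0.2 z 53.1 push 17.3 lat 1.7 Fz 7.1 t 21.375
jig x,y of tcp 31.0 0.2 z 53.1 push 16.7 lat 1.0 Fz 6.8 t 22.875
clock: 24.38
eef_pos: [551.9, 234.9, 53.1]
tool_rot: [-3.14, -0.011, -2.89]
force: [-16.4, -4.9, 7.4]
width: 24.9
gripper_force: 60.2
jig x,y of tcp 30.9 0.2 z 53.1 push 17.1 lat -0.7 Fz 7.4 t 24.375
```

```bash
python3 -c "
from cell import order
print(order.finish_job())"
```

```text
the job is handed in; nothing more can be done
None
```

I stood the red book on the jig's bed, slid it spine first against the stop plate, held it there for over 4.5 s at about 17 N of push (roughly 7 N of that into the plate), and handed the job in at about 24 s with it still in the gripper.

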